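Clamp a sample bottle on the bench mixer with the torque knob

TASK

Stand the amber sample bottle upright on the bench mixer, between the sliding jaw and the V-shaped back stop, and let go of it. Then turn the clamp's torque knob clockwise until its clutch clicks (the turning resistance climbs and suddenly gives way), so that the jaw grips the bottle at the set torque, stop right there because turning on past the click overtightens the clamp, and let go. Leave the other things on the bench where they are.

Things in the scene. Friction and masses are not known exactly. Their poses are not given: they have to be found in the camera images.
- bottle_centre (a point): Centre of the loose amber glass bottle: round body 56 mm in diameter and 66 mm high, sloping shoulder, round black screw cap 30 mm in diameter whose side runs from 82 to 104 mm above the underside (104 mm is the full height). This point is on the axis 52 mm above the underside; z is up along the axis. Mass about 0.25 kg.
- bottle_cap (a point): Point on the bottle's axis in the cap, 93 mm above the underside and 11 mm below the top: the best place to hold the bottle, from above.
- bottle: The bottle as a whole; origin at the centre of its underside, z up along its axis.
- mixer: The bench mixer, a low white machine 170 mm (its x) by 270 mm (its y), fixed; origin at the centre of its underside, z up. Metal platform on top, 45 mm above the bench. Along its y line from -y to +y: grey gear housing with the torque knob (centred at y = -78 mm, 62 mm square, top 88 mm above the bench), sliding jaw, bottle place, V-shaped back stop. Jaw and stop reach 86 mm above the bench.
- stop_line (a point): Nominal middle of the V-shaped back stop, on the platform, 90 mm from the mixer's origin along its +y; axes as the mixer's. The stop opens towards -y. It is screwed on at a different distance each time, which is not measured: a bottle pushed home into its V is centred at mixer x = 0 and somewhere from 2 to 10 mm further +y than the seat.
- seat (a point): Place for the bottle, on the platform surface (45 mm above the bench), 48 mm from the mixer's origin along its +y; axes as the mixer's. A bottle stood within about 1.5 mm of here touches neither jaw nor stop; it must stay within 16 mm of here, also when the jaw has pushed it home into the V.
- jaw: The sliding jaw: steel plate with a rubber face 56 mm wide, 36 mm high, pushed by the knob along the mixer's +y, 6 mm for each rad of clockwise knob turn (38 mm a turn). Origin at the middle of the lower edge of its face. It starts with its face 30 to 32.7 mm short of the seat (2 to 4.7 mm from a bottle stood there) and stays where the knob leaves it.
- knob_grip (a point): The torque knob: black, round, ribbed, upright axis, 38 mm in diameter, 28 mm high, above the gear housing. This point is on its axis, 15 mm above its lower face, 115 mm above the bench (knob top 128 mm). Grip it from above at any angle. Clockwise from above tightens; it takes 0.7 to 2.7 rad in all, often two grasps. Friction of about 0.12 N m resists turning either way, so a reading at a pause may lie anywhere within that.
- clutch (a point): Centre of the knob's top, on its axis. Inside is the clutch. Once the bottle is home in the stop, the resistance climbs within about 0.2 rad of turn to the set torque, about 0.22 N m, where the clutch clicks: the resistance falls over the next 0.3 rad to about 0.10 N m. Then it is at its solid end and turning on overtightens. Let go, the knob springs back by what it slipped; the jaw stays tight.
- dispenser: Bystander: white pump dispenser bottle, 60 mm in diameter, about 120 mm high; origin under its centre.
- tray: Bystander: empty shallow steel tray 130 by 190 by 20 mm; origin under its centre.
- jar: Bystander: small clear glass jar with a white lid, 52 mm in diameter, 54 mm high; origin under its centre.
Not all that is in view belongs to the job. Leave any turquoise or yellow look-alike of the bottle alone.

How it is judged (in metres and radians):
On the way, in this order (a step that is already met when the one before it is completed fails the run):
1. the bottle stands upright on the mixer between jaw and stop, let go and not yet clamped (horizontal distance between bottle_centre and seat below 0.016 m and z of bottle_centre in the frame of seat between 0.047 and 0.057 m and angle between bottle_centre's own z axis and vertical below 0.09 rad and contact force between the fingers and bottle below 0.1 N and contact force between jaw and bottle below 4 N), for 0.2 s.
2. the jaw presses the bottle with the set torque (more than 13 N) (horizontal distance between bottle_centre and seat below 0.016 m and z of bottle_centre in the frame of seat between 0.047 and 0.057 m and angle between bottle_centre's own z axis and vertical below 0.09 rad and contact force between jaw and bottle above 13 N), for 0.1 s.
At the end, for the whole second after the job is handed in: The bottle stands upright (within 5 degrees) on the mixer's platform, its axis within 16 mm of the seat, at rest, gripped by the jaw with 13 to 24 N (the clutch clicks at about 16 N), and the gripper has let go (all of step 2 and contact force between the fingers and bottle below 0.1 N and contact force between jaw and bottle below 24 N and linear speed of bottle below 0.01 m/s); the robot touches nothing.
It fails at once if the clamp is overtightened: the jaw presses on the bottle with more than 24 N (contact force between jaw and bottle above 24 N).
It fails at once if the dispenser is moved by more than 25 mm (distance of dispenser from where it was at the start of the episode above 0.025 m).
It fails at once if the tray is moved by more than 25 mm (distance of tray from where it was at the start of the episode above 0.025 m).
It fails at once if the jar is moved by more than 25 mm (distance of jar from where it was at the start of the episode above 0.025 m).
It also fails if it takes over 67 s, if anything falls off the work surface, if the arm or the gripper's body presses on something with over 40 N, if the wrist force passes 120 N, or if a joint passes its speed limit or range.

ROBOT

A 7-joint arm with a two-finger parallel gripper is mounted at the origin on the work surface. World frame = base frame: x ahead of the robot, y to its left, z up, the work surface at z = 0. Lengths are in mm, angles in rad, forces in N, time in s.
With the tool pointing down it reaches from about 400 to 875 mm from the base axis. Payload 4.4 kg.
Tool frame: the origin (TCP) lies at the very end of the fingers, on their centre line; the grasp point (between the pads) lies 19 mm behind it (ctrl.grasp_offset is the distance from the TCP to the grasp point, in mm); z points along the fingers, y is the line along which they close (so a half turn about z gives the same grasp; the last joint's range is limited). The gripper opens to 85 mm and grips with 20 to 120 N. Pads are 22 mm wide; open, the fingers measure 114 mm over their backs; the gripper's body (76 mm by 85 mm) begins 54 mm behind the grasp point. The pads swing forward as they close: fully open they stand 13 mm farther back than shut.
Start: joints at [-1.256, 0.628, 0.038, 1.517, -0.027, 0.996, -0.02], TCP at [241.559, 603.463, 231.313] pointing down, gripper open.
Joint ranges: [-3.06, 3.06], [-0.37, 2.12], [-1.25, 1.32], [0.18, 2.47], [-1.1, 4.24], [0.23, 1.98], [-2.94, 2.94]. Speed limits (rad/s): [2.57, 2.57, 3.14, 3.14, 3.14, 3.14, 3.14].

INTERFACE

Orientations are given as [roll, pitch, yaw] about the fixed x, y, z axes, in that order (R = Rz(yaw) Ry(pitch) Rx(roll)).
In Python, from cell import status, cams, ctrl gives the robot as it stands.
- The arm moves only by the tool move_arm, never from a script. Its argument "plan" is a list of rows, each a list of 3 entries, a list of its own where there are three numbers: the shift along the world's x, y, z in mm, then the turn, a rotation vector about the world's x, y, z in degrees, then the opening, from 0 (shut) to 1 (fully open). In form: [[[x, y, z], [wx, wy, wz], gripper], ...]. A call has 1 to 10 rows; each row shifts and turns the commanded pose from where the row before left it; what a row does not reach is not made up. A row lasts 1/8 s, in which the tool goes at most 62.5 mm and 10.7 degrees, less where a joint would pass 70% of its speed; a pose out of reach is approached as far as the arm can. A call with a gripper value outside its range is refused whole. The fingers move at their own pace and stop on an object; the grip force is fixed at half the most. Time passes only in rows, so rows that do not move let the fingers close. It gives the time, the measured TCP pose, the force, the opening and the grip force at its end, in the units of the state.
- status.read_state(): the state, without advancing time (a new reading comes with each control period).
- cams.get_image(name): name is "scene" or "top" or "wrist"; returns the picture (400x640x3 uint8, blue, green, red); there is no depth.
- cams.camera_params(name): a dict with "K" (3x3 intrinsics, pixels), "pose" (4x4, takes a point from camera to world coordinates); the wrist camera has in their place "tool_from_camera" (4x4, takes a point from camera to tool coordinates, whose origin is the TCP and whose axes are the flange's). Camera axes: x right, y down, z forward; pixel columns grow to the right and rows downward; lengths in mm; the calibration is good to about 2 mm. A picture is of the moment at which its call begins: read the wrist's pose just before it. camera_params takes no time and is no camera call.
- ctrl.finish_job(): hands the job in; it is judged then, once.
The state is a dict: "clock": time; "qpos": joint angles; "qd": joint speeds; "tau": joint torques, N m; "eef_pos": TCP position; "tool_rot": TCP orientation; "force": force on the tool from outside, world axes, zero at the start; "torque": the same for the moment, N m; "width": finger opening in mm; "gripper_force": force on a finger pad.
Only numpy, scipy, OpenCV 4.12 (cv2) and the standard library are available. Lean on these libraries where they do the work, as an engineer would, in place of code of your own. Each camera call takes 0.05 s, during which the arm holds its last target. There are 200 camera calls.

## Working session

There is one attempt and no reset: what is moved stays moved. The work goes in short steps, Python scripts to look and compute and a tool call to move; the robot and the scene stay as the last step left them, time stands still between calls to the robot, and variables do not carry over. Pictures are saved under pics/ and viewed, at most 10 in all, crops included, and the job is handed in when it is done.

Besides the shell and the picture viewer there is one more tool, called after "Emit:" by a JSON object that holds its "fn" and its "kwargs", one argument or row to a line. move_arm: Moves the arm, as the interface text tells. Its arguments: {"type":"object","properties":{"plan":{"type":"array","items":{"type":"array"}}},"required":["plan"]}

```bash
mkdir -p pics; python3 - <<'E'
from cell import status,cams,ctrl
import cv2,numpy as np
np.set_printoptions(precision=3,suppress=True)
s=status.read_state();print(s)
for n in("top","scene"):
    cv2.imwrite(f"pics/{n}0.png",cams.get_image(n))
    p=cams.camera_params(n);print(n,p["K"],p["pose"])
print(cams.camera_params("wrist"),ctrl.grasp_offset)
E
```

```text
{'clock': 0.0, 'qpos': array([-1.256,  0.629,  0.038,  1.518, -0.027,  0.996, -0.02 ]), 'qd': array([-0.001,  0.001,  0.   ,  0.   , -0.   , -0.   ,  0.001]), 'tau': array([  0.   , -56.341,   1.226, -19.345,   0.011,   0.011,  -0.   ]), 'eef_pos': array([241.324, 602.869, 230.398]), 'tool_rot': array([-3.14 ,  0.   ,  2.761]), 'force': array([-0.011, -0.987, -0.237]), 'torque': array([-0.012,  0.052,  0.013]), 'gripper_force': 0.0, 'width': 85.47364887143719}
top [[499.223   0.    319.825]
 [  0.    499.223 198.423]
 [  0.      0.      1.   ]] [[  -0.027   -0.986    0.162  373.877]
 [  -1.       0.027   -0.001    2.366]
 [  -0.003   -0.162   -0.987 1437.3  ]
 [   0.       0.       0.       1.   ]]
scene [[423.469   0.    322.532]
 [  0.    423.469 198.068]
 [  0.      0.      1.   ]] [[  -0.052    0.827   -0.56  1214.803]
 [   0.999    0.037   -0.038   38.232]
 [  -0.011   -0.561   -0.827 1067.632]
 [   0.       0.       0.       1.   ]]
{'K': array([[322.771,   0.   , 317.137],
       [  0.   , 322.771, 193.591],
       [  0.   ,   0.   ,   1.   ]]), 'tool_from_camera': array([[   0.001,   -0.955,   -0.296,   75.586],
       [   1.   ,    0.001,    0.   ,   -0.327],
       [   0.   ,   -0.296,    0.955, -142.957],
       [   0.   ,    0.   ,    0.   ,    1.   ]])} 18.700000000000003
```

View pics/top0.png

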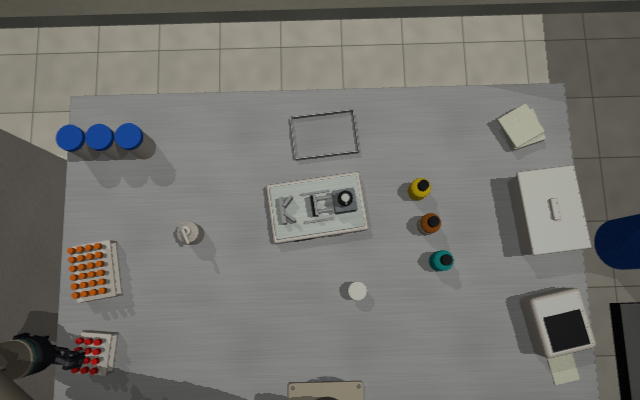

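View pics/scene0.png

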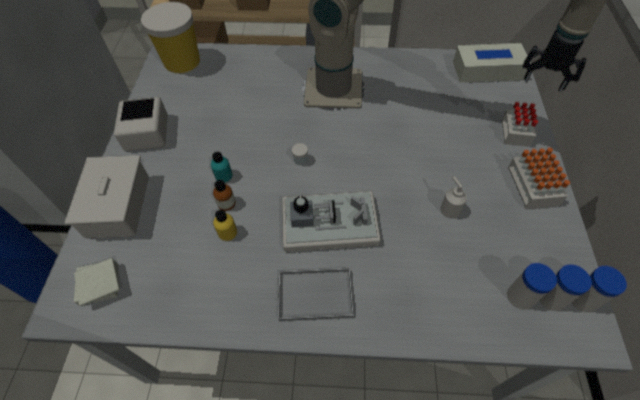

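Candidates in the top view: yellow (420,188), amber (430,223), turquoise (441,260). I choose amber (430,223) and check it in a close crop. The mixer is at about (318,207) with its knob at (345,199).

```bash
python3 - <<'E'
import cv2
a=cv2.imread("pics/top0.png")[165:280,260:460]
cv2.imwrite("pics/crop0.png",cv2.resize(a,None,fx=4,fy=4,interpolation=cv2.INTER_CUBIC))
E
cat > h.py <<'E'
import numpy as np
from cell import status,cams,ctrl
from scipy.spatial.transform import Rotation as R
np.set_printoptions(precision=2,suppress=True)
def pix(name,u,v,z,T=None):
    p=cams.camera_params(name); T=p["pose"] if T is None else T
    d=T[:3,:3]@np.linalg.solve(p["K"],[u,v,1.]); o=T[:3,3]
    return (o+d*(z-o[2])/d[2])[:2]
def wristT():
    s=status.read_state();A=np.eye(4);A[:3,:3]=R.from_euler("xyz",s["tool_rot"]).as_matrix();A[:3,3]=s["eef_pos"]
    return A@cams.camera_params("wrist")["tool_from_camera"]
E
```

```text
(no output)
```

View pics/crop0.png

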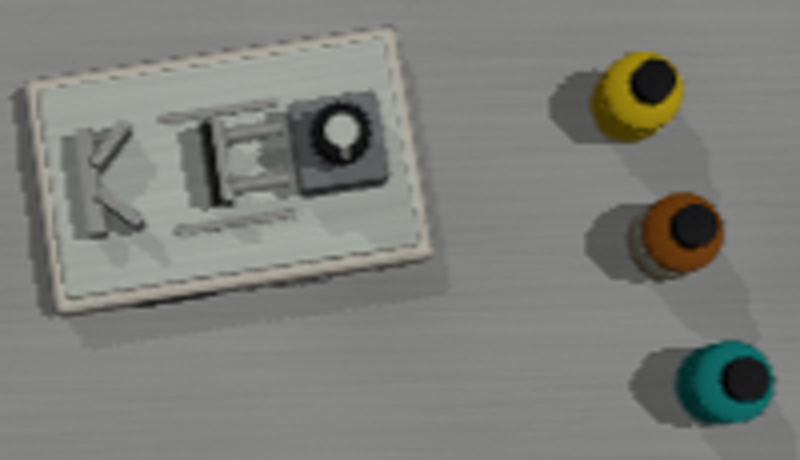

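The crop confirms the amber bottle (cap at about 433.4,221.1, labelled). The yellow and turquoise look-alikes stand on either side of it. The knob is at about (345,198).

```bash
python3 - <<'E'
from h import *
c=lambda x,y:(260+(x+.5)/4-.5,165+(y+.5)/4-.5)
for n,x,y,z in [("amber",695,226,104),("yel",655,81,104),("teal",745,379,104),("knob",341,133,128)]:print(n,pix("top",*c(x,y),z))
C=np.array([pix("top",*c(x,y),45) for x,y in[(28,83),(394,28),(432,255),(58,312)]]);print(C,C.mean(0))
a=(C[0]+C[3]-C[1]-C[2]);b=(C[0]+C[1]-C[2]-C[3]);print(np.linalg.norm(a)/2,np.linalg.norm(b)/2,np.arctan2(a[1],a[0]),np.arctan2(b[1],b[0]))
E
```

```text
amber [ 523.18 -302.14]
yel [ 622.85 -281.33]
teal [ 420.4  -328.73]
knob [588.99 -65.66]
[[ 644.69  150.85]
 [ 677.4  -110.39]
 [ 514.43 -130.56]
 [ 481.72  131.51]] [579.56  10.35]
263.69136309873977 164.16750811586002 1.6951612466470987 0.12060748035106784
```

Emit:
{"fn": "move_arm", "kwargs": {
  "plan": [
    [[28, -45, 0], [0, 0, -10], 1],
    [[28, -45, 0], [0, 0, -10], 1],
    [[28, -45, 0], [0, 0, -10], 1],
    [[28, -45, 0], [0, 0, -10], 1],
    [[28, -45, 0], [0, 0, -10], 1],
    [[28, -45, 0], [0, 0, -10], 1],
    [[28, -45, 0], [0, 0, -10], 1],
    [[28, -45, 0], [0, 0, -10], 1],
    [[28, -45, 0], [0, 0, -10], 1],
    [[28, -45, 0], [0, 0, -10], 1]
  ]
}}

```text
clock: 1.35
eef_pos: [522.1, 152.1, 231.2]
tool_rot: [-3.141, 0.0, 1.01]
force: [0.2, 0.9, -0.4]
width: 85.5
gripper_force: 0.0
```

Emit:
{"fn": "move_arm", "kwargs": {
  "plan": [
    [[0, -56, 0], [0, 0, -6], 1],
    [[0, -56, 0], [0, 0, -6], 1],
    [[0, -56, 0], [0, 0, -6], 1],
    [[0, -56, 0], [0, 0, -6], 1],
    [[0, -56, 0], [0, 0, -6], 1],
    [[0, -56, 0], [0, 0, -6], 1],
    [[0, -56, 0], [0, 0, -6], 1],
    [[0, -60, 0], [0, 0, -4], 1],
    [[0, 0, 0], [0, 0, 0], 1],
    [[0, 0, 0], [0, 0, 0], 1]
  ]
}}

```text
clock: 2.6
eef_pos: [521.3, -297.8, 230.6]
tool_rot: [-3.14, 0.001, 0.213]
force: [0.7, 0.5, 0.1]
width: 85.1
gripper_force: 0.0
```

```bash
python3 - <<'E'
from h import *
import cv2
T=wristT();np.save("T1.npy",T);im=cams.get_image("wrist");cv2.imwrite("pics/w1.png",im)
s=status.read_state();print(s["eef_pos"],s["tool_rot"],s["qpos"])
E
```

```text
[ 521.76 -296.81  230.71] [-3.14  0.    0.21] [ 0.05  0.65  0.71  1.67 -0.49  1.   -0.43]
```

View pics/w1.png

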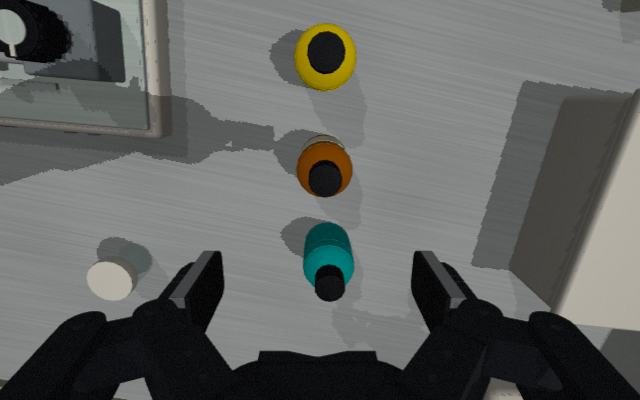

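The wrist view shows the amber cap at (325,178), turquoise at (330,283) and yellow at (326,52).

```bash
python3 - <<'E'
from h import *
T=np.load("T1.npy");print(pix("wrist",325,178,104,T),T[:3,3])
p=cams.camera_params("wrist");q=np.linalg.inv(T)@[521.8,-296.8,104,1];print(p["K"]@q[:3]/q[2])
E
```

```text
[ 528.39 -303.24] [ 595.15 -282.35  373.56]
[316.09 183.68   1.  ]
```

Emit:
{"fn": "move_arm", "kwargs": {
  "plan": [
    [[3, -6, -40], [0, 0, 0], 1],
    [[0, 0, -50], [0, 0, 0], 1],
    [[0, 0, -40], [0, 0, 0], 1],
    [[0, 0, -25], [0, 0, 0], 1],
    [[0, 0, 0], [0, 0, 0], 1]
  ]
}}

```text
clock: 3.28
eef_pos: [524.0, -301.4, 74.5]
tool_rot: [-3.138, 0.003, 0.215]
force: [-0.3, -0.2, 1.2]
width: 85.5
gripper_force: 0.0
```

```bash
python3 - <<'E'
from h import *
import cv2
T=wristT();im=cams.get_image("wrist");cv2.imwrite("pics/w2.png",im)
s=status.read_state();print(s["eef_pos"],s["force"])
K=cams.camera_params("wrist")["K"]
q=np.linalg.inv(T)@[s["eef_pos"][0],s["eef_pos"][1],104,1];print(K@q[:3]/q[2])
E
```

```text
[ 524.9  -302.71   76.1 ] [ 0.78 -0.56 -0.02]
[319.66 287.29   1.  ]
```

View pics/w2.png

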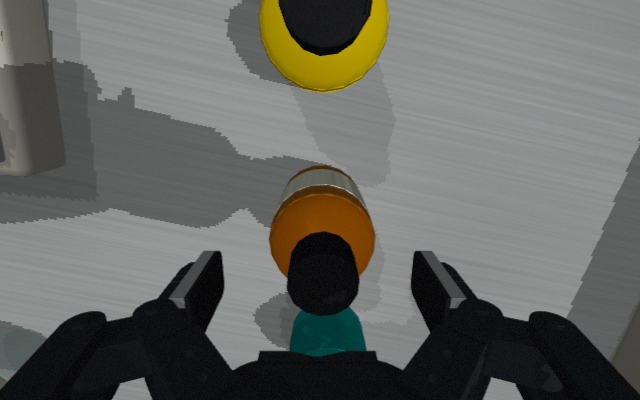

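The amber cap sits centred between the pads: its top is at about (323,281), against (320,287) predicted for the tool axis. I'll nudge the tool and close.

Emit:
{"fn": "move_arm", "kwargs": {
  "plan": [
    [[2.5, -1, 0], [0, 0, 0], 1],
    [[0, 0, 0], [0, 0, 0], 0],
    [[0, 0, 0], [0, 0, 0], 0],
    [[0, 0, 0], [0, 0, 0], 0],
    [[0, 0, 0], [0, 0, 0], 0],
    [[0, 0, 0], [0, 0, 0], 0],
    [[0, 0, 0], [0, 0, 0], 0],
    [[0, 0, 0], [0, 0, 0], 0]
  ]
}}

```text
clock: 4.32
eef_pos: [527.1, -304.0, 77.4]
tool_rot: [-3.139, -0.001, 0.213]
force: [-1.6, 3.8, 9.5]
width: 28.7
gripper_force: 70.0
```

Emit:
{"fn": "move_arm", "kwargs": {
  "plan": [
    [[0, 0, 20], [0, 0, 0], 0],
    [[0, 0, 50], [0, 0, 0], 0],
    [[0, 0, 50], [0, 0, 0], 0],
    [[-5, 40, 40], [0, 0, -1], 0],
    [[-5, 54, 0], [0, 0, -1], 0],
    [[-5, 54, 0], [0, 0, -1], 0],
    [[-5, 54, 0], [0, 0, -1], 0],
    [[-5, 54, 0], [0, 0, -1], 0],
    [[-5, 54, 0], [0, 0, 0], 0],
    [[0, 0, 0], [0, 0, 0], 0]
  ]
}}

```text
clock: 5.58
eef_pos: [496.5, 9.9, 236.4]
tool_rot: [-3.139, 0.001, 0.134]
force: [0.7, 0.0, -1.2]
width: 28.4
gripper_force: 70.1
```

Emit:
{"fn": "move_arm", "kwargs": {
  "plan": [
    [[0, 0, 0], [0, 0, 0], 0],
    [[0, 0, 0], [0, 0, 0], 0],
    [[0, 0, 0], [0, 0, 0], 0]
  ]
}}

```text
clock: 5.95
eef_pos: [497.2, 2.9, 236.5]
tool_rot: [3.141, -0.0, 0.123]
force: [-0.5, -0.4, -0.5]
width: 28.4
gripper_force: 70.1
```

```bash
python3 - <<'E'
from h import *
import cv2
s=status.read_state();print(s)
T=wristT();np.save("T3.npy",T);im=cams.get_image("wrist");cv2.imwrite("pics/w3.png",im)
E
```

```text
{'clock': 5.95, 'qpos': array([-0.62,  0.52,  0.83,  1.94, -0.49,  0.89, -0.98]), 'qd': array([-0.  ,  0.  , -0.01,  0.  , -0.  , -0.  , -0.  ]), 'tau': array([ -0.14, -39.81,   8.52, -16.32,   0.01,   0.  ,   0.  ]), 'eef_pos': array([497.16,   2.95, 236.55]), 'tool_rot': array([ 3.14, -0.  ,  0.12]), 'force': array([-0.47, -0.43, -0.54]), 'torque': array([-0.02,  0.01, -0.05]), 'gripper_force': 70.06166472594487, 'width': 28.357271536589877}
```

View pics/w3.png

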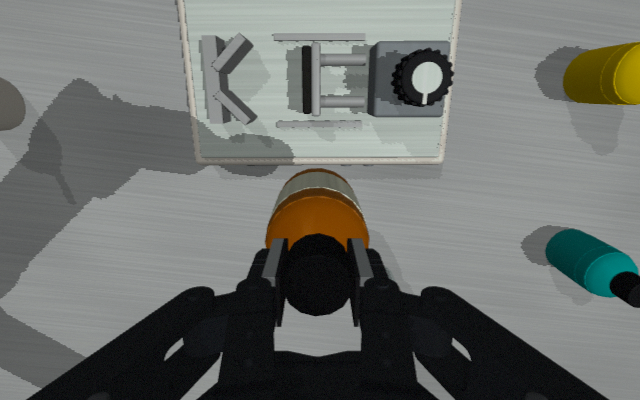

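The bottle is held by its cap at (318,275). The mixer is in view: near corners (196,163) and (442,160), knob top (428,77), jaw rubber face at column 302, V stop at columns 205–250.

```bash
python3 - <<'E'
from h import *
from scipy.optimize import least_squares
T=np.load("T3.npy")
yaw=.123; O=np.array([579.6,10.4]); c,s=np.cos(yaw),np.sin(yaw); M=np.array([[c,-s],[s,c]])
for n,u,v,z in[("knob",428,77,128),("cornL",195,163,45),("cornR",442,161,45),("R0",460,3,45),("L0",182,10,45),("jawTopU",303,46,86),("jawTopL",303,114,86),("stopbackU",203,37,86),("housTL",379,41,88),("housBL",368,116,88)]:
    p=pix("wrist",u,v,z,T); print(n,p,M.T@(p-O))
E
```

```text
knob [593.54 -67.44] [  4.28 -78.97]
cornL [486.84 130.98] [-77.27 131.05]
cornR [ 520.93 -126.89] [ -75.07 -129.05]
R0 [ 666.91 -108.48] [  72.07 -128.69]
L0 [629.77 144.59] [ 66.26 127.02]
jawTopU [608.17  28.21] [30.54 14.17]
jawTopL [553.35  22.14] [-24.61  14.87]
stopbackU [604.78 111.09] [37.35 96.84]
housTL [619.4 -33.7] [ 34.09 -48.65]
housBL [558.81 -34.89] [-26.19 -42.4 ]
```

Emit:
{"fn": "move_arm", "kwargs": {
  "plan": [
    [[40, 28, 0], [0, 0, 0], 0],
    [[39, 27, 0], [0, 0, 0], 0],
    [[0, 0, -35], [0, 0, 0], 0],
    [[0, 0, -27], [0, 0, 0], 0],
    [[0, 0, 0], [0, 0, 0], 0],
    [[0, 0, 0], [0, 0, 0], 0],
    [[0, 0, 0], [0, 0, 0], 0]
  ]
}}

```text
clock: 6.88
eef_pos: [577.0, 59.2, 175.7]
tool_rot: [3.142, -0.003, 0.125]
force: [0.4, -0.2, -1.7]
width: 28.6
gripper_force: 70.2
```

```bash
python3 - <<'E'
from h import *
import cv2
s=status.read_state();print(s["eef_pos"],s["tool_rot"],s["qpos"],s["force"])
T=wristT();np.save("T4.npy",T);im=cams.get_image("wrist")
im2=cams.get_image("top")[165:265,265:385]
im2=cv2.resize(im2,(480,400),interpolation=cv2.INTER_CUBIC)
cv2.imwrite("pics/w4.png",np.hstack([im[:,160:480],im2]))
E
```

```text
[576.98  59.16 175.68] [ 3.14 -0.    0.12] [-0.6   0.71  0.74  1.79 -0.6   0.88 -1.03] [ 0.41 -0.21 -1.74]
```

View pics/w4.png

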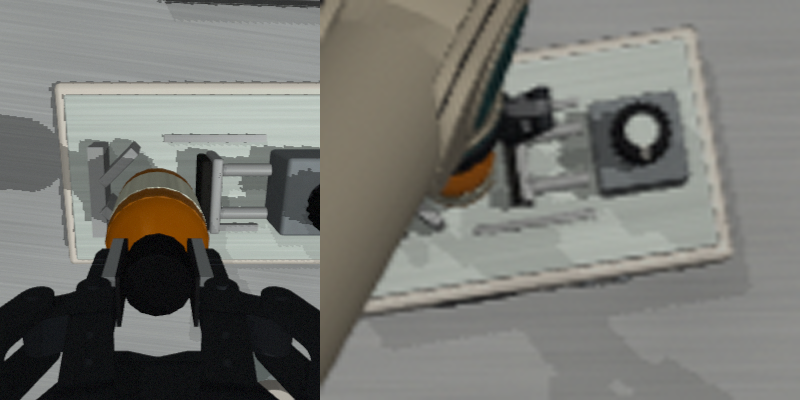

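```bash
python3 - <<'E'
from h import *
T=np.load("T4.npy");e=np.array([576.98,59.16])
yaw=.123; c,s=np.cos(yaw),np.sin(yaw); M=np.array([[c,-s],[s,c]])
for n,u,v,z in[("jawTop far",357,155,86),("jawTop near",361,200,86),("hous far left",434,151,88),("hous near left",428,233,88),("cornNL",232,262,45),("cornFL",213,88,45),("stop back far",248,143,86),("arm tip far",298,148,86),("bott arc",313,170,99)]:
    print(n,M.T@(pix("wrist",u,v,z,T)-e))
E
```

```text
jawTop far [ 32.93 -29.24]
jawTop near [ -1.53 -33.62]
hous far left [ 36.34 -84.24]
hous near left [-27.73 -86.56]
cornNL [-77.28  80.3 ]
cornFL [79.73 83.88]
stop back far [41.44 49.57]
arm tip far [37.93 13.63]
bott arc [24.66  2.63]
```

Emit:
{"fn": "move_arm", "kwargs": {
  "plan": [
    [[1.7, -1.3, 0], [0, 0, 0], 0],
    [[0, 0, -20], [0, 0, 0], 0],
    [[0, 0, -20], [0, 0, 0], 0],
    [[0, 0, -6], [0, 0, 0], 0],
    [[0, 0, 0], [0, 0, 0], 0],
    [[0, 0, 0], [0, 0, 0], 0]
  ]
}}

```text
clock: 7.72
eef_pos: [578.4, 58.0, 129.1]
tool_rot: [3.141, -0.002, 0.125]
force: [-0.8, -0.6, -1.0]
width: 28.4
gripper_force: 70.3
```

Emit:
{"fn": "move_arm", "kwargs": {
  "plan": [
    [[0, 0, -3], [0, 0, 0], 0],
    [[0, 0, -2], [0, 0, 0], 0],
    [[0, 0, 0], [0, 0, 0], 0]
  ]
}}

```text
clock: 8.1
eef_pos: [577.7, 58.2, 123.2]
tool_rot: [-3.142, 0.0, 0.125]
force: [-0.0, -0.1, -1.1]
width: 28.6
gripper_force: 70.3
```

Emit:
{"fn": "move_arm", "kwargs": {
  "plan": [
    [[0, 0, -1.5], [0, 0, 0], 0],
    [[0, 0, 0], [0, 0, 0], 0]
  ]
}}

```text
clock: 8.35
eef_pos: [578.0, 58.2, 122.3]
tool_rot: [-3.141, -0.001, 0.125]
force: [-1.1, 0.8, 3.0]
width: 28.2
gripper_force: 71.1
```

Emit:
{"fn": "move_arm", "kwargs": {
  "plan": [
    [[0, 0, -1], [0, 0, 0], 0],
    [[0, 0, 0], [0, 0, 0], 0]
  ]
}}

```text
clock: 8.6
eef_pos: [578.1, 58.2, 122.3]
tool_rot: [-3.141, -0.001, 0.125]
force: [-2.9, 0.6, 11.7]
width: 28.5
gripper_force: 73.1
```

Emit:
{"fn": "move_arm", "kwargs": {
  "plan": [
    [[0, 0, 0.7], [0, 0, 0], 0],
    [[0, 0, 0], [0, 0, 0], 0.8],
    [[0, 0, 0], [0, 0, 0], 0.8],
    [[0, 0, 0], [0, 0, 0], 1],
    [[0, 0, 0], [0, 0, 0], 1],
    [[0, 0, 30], [0, 0, 0], 1],
    [[0, 0, 50], [0, 0, 0], 1],
    [[0, 0, 0], [0, 0, 0], 1]
  ]
}}

```text
clock: 9.6
eef_pos: [580.3, 57.5, 205.0]
tool_rot: [3.141, -0.007, 0.125]
force: [0.0, -0.4, -0.4]
width: 85.4
gripper_force: 0.0
```

Emit:
{"fn": "move_arm", "kwargs": {
  "plan": [
    [[-18, -30, 10], [0, 0, 10], 1],
    [[-18, -30, 10], [0, 0, 10], 1],
    [[-18, -30, 10], [0, 0, 10], 1],
    [[-18, -30, 0], [0, 0, 10], 1],
    [[0, 0, 0], [0, 0, 10], 1],
    [[0, 0, 0], [0, 0, 10], 1],
    [[0, 0, 0], [0, 0, 10], 1],
    [[0, 0, 0], [0, 0, 0], 1],
    [[0, 0, 0], [0, 0, 0], 1]
  ]
}}

```text
clock: 10.72
eef_pos: [505.5, -61.9, 231.1]
tool_rot: [-3.141, 0.0, 1.344]
force: [0.6, -0.6, 0.6]
width: 85.2
gripper_force: 0.0
```

```bash
python3 - <<'E'
from h import *
import cv2
s=status.read_state();print(s["eef_pos"],s["tool_rot"],s["qpos"],s["force"])
T=wristT();np.save("T5.npy",T);im=cams.get_image("wrist")
cv2.imwrite("pics/w5.png",im)
E
```

```text
[505.51 -61.86 231.14] [-3.14  0.    1.34] [-0.25  0.46  0.45  1.91 -0.27  0.83  0.12] [ 0.58 -0.58  0.61]
```

View pics/w5.png

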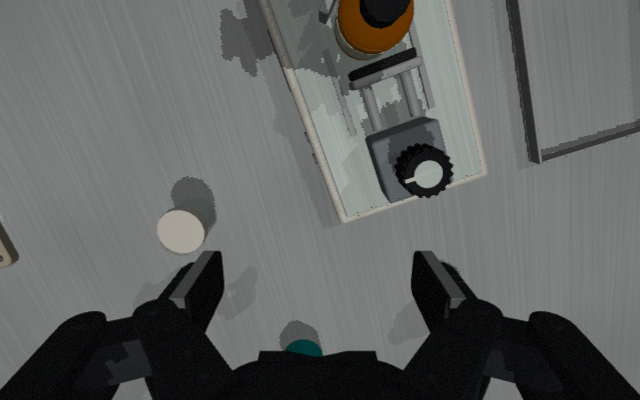

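The bottle stands upright between jaw and stop (cap at about (388,8)). The knob top is at (428,173).

```bash
python3 - <<'E'
from h import *
T=np.load("T5.npy");print(pix("wrist",428,173,128,T),pix("wrist",427,172,128,T),T[:3,3])
E
```

```text
[593.45 -65.81] [592.79 -64.83] [522.45  11.45 374.09]
```

Emit:
{"fn": "move_arm", "kwargs": {
  "plan": [
    [[22, -2, 0], [0, 0, 10], 1],
    [[22, -1, 0], [0, 0, 10], 1],
    [[22, -1, 0], [0, 0, 10], 1],
    [[21, -1, 0], [0, 0, 10], 1],
    [[0, 0, -20], [0, 0, 10], 1],
    [[0, 0, -20], [0, 0, 10], 1],
    [[0, 0, -20], [0, 0, 10], 1],
    [[0, 0, -20], [0, 0, 10], 1],
    [[0, 0, 0], [0, 0, 0], 1],
    [[0, 0, 0], [0, 0, 0], 1]
  ]
}}

```text
clock: 12.02
eef_pos: [593.2, -67.0, 152.0]
tool_rot: [-3.142, 0.001, 2.74]
force: [-0.8, 0.6, 0.2]
width: 85.5
gripper_force: 0.0
```

```bash
python3 - <<'E'
from h import *
import cv2
s=status.read_state();print(s["eef_pos"],s["tool_rot"],s["qpos"],s["force"],s["torque"])
T=wristT();np.save("T6.npy",T);im=cams.get_image("wrist")
cv2.imwrite("pics/w6.png",im)
K=cams.camera_params("wrist")["K"]
q=np.linalg.inv(T)@[592.5,-66.5,128,1];print(K@q[:3]/q[2])
E
```

```text
[593.15 -66.96 151.97] [-3.14  0.    2.74] [ 0.05  0.65  0.03  1.75 -0.03  0.74  1.26] [-0.79  0.65  0.18] [-0.03 -0.    0.04]
[317.95 232.84   1.  ]
```

View pics/w6.png

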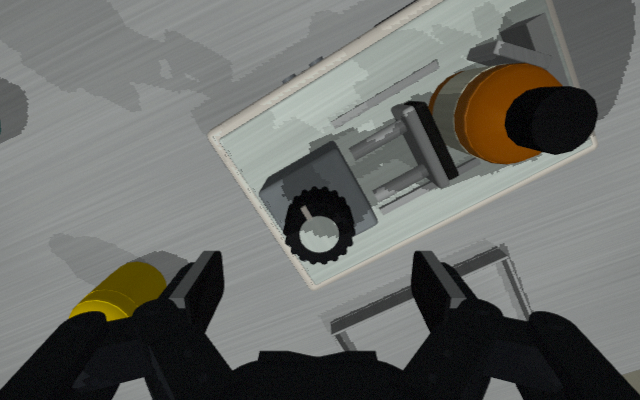

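The knob disc is at (319,235), against (318,233) predicted. The alignment is within 1 mm.

Emit:
{"fn": "move_arm", "kwargs": {
  "plan": [
    [[0, 0, -30], [0, 0, 0], 1],
    [[0, 0, -24], [0, 0, 0], 1],
    [[0, 0, 0], [0, 0, 0], 1],
    [[0, 0, 0], [0, 0, 0], 0],
    [[0, 0, 0], [0, 0, 0], 0],
    [[0, 0, 0], [0, 0, 0], 0],
    [[0, 0, 0], [0, 0, 0], 0],
    [[0, 0, 0], [0, 0, 0], 0],
    [[0, 0, 0], [0, 0, 0], 0]
  ]
}}

```text
clock: 13.2
eef_pos: [593.9, -66.1, 99.1]
tool_rot: [3.14, 0.002, 2.744]
force: [-0.7, 1.8, 4.9]
width: 36.5
gripper_force: 59.5
```

```bash
cat > rd.py <<'E'
from h import *
s=status.read_state()
print(s["clock"],"yaw %.3f"%s["tool_rot"][2],"Tz %.3f"%s["torque"][2],s["torque"],s["force"],s["eef_pos"],"q7 %.2f"%s["qpos"][6],s["tau"][6])
E
python3 rd.py
```

```text
13.2 yaw 2.744 Tz -0.010 [ 0.31  0.09 -0.01] [-0.67  1.79  4.89] [593.88 -66.1   99.09] q7 1.26 0.0033892009378178045
```

Emit:
{"fn": "move_arm", "kwargs": {
  "plan": [
    [[0, 0, 0], [0, 0, -8], 0],
    [[0, 0, 0], [0, 0, -8], 0],
    [[0, 0, 0], [0, 0, -8], 0],
    [[0, 0, 0], [0, 0, -6], 0]
  ]
}}

```text
clock: 13.7
eef_pos: [593.7, -66.4, 99.1]
tool_rot: [3.139, 0.001, 2.217]
force: [-1.8, 1.4, 6.6]
width: 36.6
gripper_force: 59.4
```

```bash
python3 rd.py; python3 rd.py
```

```text
13.7 yaw 2.217 Tz 0.128 [0.16 0.29 0.13] [-1.75  1.4   6.56] [593.73 -66.38  99.11] q7 0.89 0.43770650401711464
13.7 yaw 2.217 Tz 0.128 [0.16 0.29 0.13] [-1.75  1.4   6.56] [593.73 -66.38  99.11] q7 0.89 0.43770650401711464
```

Emit:
{"fn": "move_arm", "kwargs": {
  "plan": [
    [[0, 0, 0], [0, 0, -4], 0]
  ]
}}

```text
clock: 13.82
eef_pos: [593.7, -66.4, 99.1]
tool_rot: [3.139, 0.001, 2.148]
force: [-1.2, 1.2, 6.8]
width: 36.3
gripper_force: 59.4
```

```bash
python3 rd.py
```

```text
13.825 yaw 2.148 Tz 0.138 [0.13 0.24 0.14] [-1.17  1.21  6.76] [593.69 -66.44  99.12] q7 0.84 0.22994355764240026
```

Emit:
{"fn": "move_arm", "kwargs": {
  "plan": [
    [[0, 0, 0], [0, 0, -4], 0]
  ]
}}

```text
clock: 13.95
eef_pos: [593.7, -66.5, 99.1]
tool_rot: [3.139, 0.001, 2.078]
force: [-1.6, 1.1, 6.2]
width: 36.8
gripper_force: 59.4
```

```bash
python3 rd.py
```

```text
13.95 yaw 2.078 Tz 0.150 [0.16 0.26 0.15] [-1.62  1.06  6.24] [593.68 -66.48  99.09] q7 0.79 0.2893146313726902
```

Emit:
{"fn": "move_arm", "kwargs": {
  "plan": [
    [[0, 0, 0], [0, 0, -4], 0]
  ]
}}

```text
clock: 14.08
eef_pos: [593.6, -66.5, 99.1]
tool_rot: [3.139, 0.0, 2.009]
force: [-1.7, 0.6, 6.6]
width: 36.6
gripper_force: 59.4
```

```bash
python3 rd.py
```

```text
14.075 yaw 2.009 Tz 0.126 [0.14 0.32 0.13] [-1.68  0.65  6.62] [593.63 -66.48  99.09] q7 0.74 0.28808802366256714
```

Emit:
{"fn": "move_arm", "kwargs": {
  "plan": [
    [[0, 0, 0], [0, 0, -4], 0]
  ]
}}

```text
clock: 14.2
eef_pos: [593.6, -66.5, 99.1]
tool_rot: [3.139, 0.0, 1.939]
force: [-1.0, 1.1, 7.0]
width: 36.7
gripper_force: 59.4
```

```bash
python3 rd.py
```

```text
14.2 yaw 1.939 Tz 0.143 [0.09 0.32 0.14] [-1.02  1.09  7.01] [593.62 -66.51  99.11] q7 0.69 0.2882777061313391
```

Emit:
{"fn": "move_arm", "kwargs": {
  "plan": [
    [[0, 0, 0], [0, 0, -4], 0]
  ]
}}

```text
clock: 14.32
eef_pos: [593.6, -66.5, 99.1]
tool_rot: [3.139, 0.0, 1.869]
force: [-1.2, 1.4, 6.2]
width: 36.3
gripper_force: 59.4
```

```bash
python3 rd.py
```

```text
14.325 yaw 1.869 Tz 0.149 [0.12 0.33 0.15] [-1.2   1.44  6.2 ] [593.59 -66.54  99.13] q7 0.64 0.289026852697134
```

Emit:
{"fn": "move_arm", "kwargs": {
  "plan": [
    [[0, 0, 0], [0, 0, -4], 0]
  ]
}}

```text
clock: 14.45
eef_pos: [593.5, -66.6, 99.1]
tool_rot: [3.14, -0.0, 1.799]
force: [-1.3, 1.8, 7.1]
width: 36.6
gripper_force: 59.4
```

```bash
python3 rd.py
```

```text
14.45 yaw 1.799 Tz 0.128 [0.13 0.35 0.13] [-1.33  1.79  7.07] [593.52 -66.57  99.11] q7 0.59 0.28972774744033813
```

Emit:
{"fn": "move_arm", "kwargs": {
  "plan": [
    [[0, 0, 0], [0, 0, -4], 0]
  ]
}}

```text
clock: 14.58
eef_pos: [593.5, -66.6, 99.1]
tool_rot: [3.14, -0.0, 1.729]
force: [-1.2, -0.0, 7.0]
width: 36.4
gripper_force: 59.4
```

```bash
python3 rd.py
```

```text
14.575 yaw 1.729 Tz 0.130 [0.07 0.35 0.13] [-1.24 -0.04  7.04] [593.45 -66.57  99.08] q7 0.54 0.2904411870986223
```

Emit:
{"fn": "move_arm", "kwargs": {
  "plan": [
    [[0, 0, 0], [0, 0, -4], 0]
  ]
}}

```text
clock: 14.7
eef_pos: [593.5, -66.6, 99.1]
tool_rot: [3.14, -0.0, 1.66]
force: [-1.9, 0.7, 7.0]
width: 36.6
gripper_force: 59.4
```

```bash
python3 rd.py
```

```text
14.7 yaw 1.660 Tz 0.173 [0.1  0.36 0.17] [-1.91  0.75  7.03] [593.47 -66.59  99.11] q7 0.49 0.29127960093319416
```

Emit:
{"fn": "move_arm", "kwargs": {
  "plan": [
    [[0, 0, 0], [0, 0, -4], 0]
  ]
}}

```text
clock: 14.82
eef_pos: [593.4, -66.6, 99.1]
tool_rot: [3.14, -0.001, 1.59]
force: [-1.5, 0.5, 7.3]
width: 36.6
gripper_force: 59.4
```

```bash
python3 rd.py
```

```text
14.825 yaw 1.590 Tz 0.115 [0.13 0.38 0.12] [-1.5   0.54  7.28] [593.4  -66.6   99.11] q7 0.43 0.29224248602986336
```

Emit:
{"fn": "move_arm", "kwargs": {
  "plan": [
    [[0, 0, 0], [0, 0, -4], 0]
  ]
}}

```text
clock: 14.95
eef_pos: [593.4, -66.6, 99.1]
tool_rot: [3.14, -0.001, 1.52]
force: [-1.0, 0.7, 7.2]
width: 36.4
gripper_force: 59.4
```

```bash
python3 rd.py
```

```text
14.95 yaw 1.520 Tz 0.165 [0.12 0.47 0.16] [-1.01  0.65  7.22] [593.36 -66.64  99.11] q7 0.38 0.29332883656024933
```

Emit:
{"fn": "move_arm", "kwargs": {
  "plan": [
    [[0, 0, 0], [0, 0, -4], 0]
  ]
}}

```text
clock: 15.08
eef_pos: [593.3, -66.6, 99.1]
tool_rot: [3.14, -0.001, 1.45]
force: [-1.6, 0.7, 6.7]
width: 36.1
gripper_force: 59.4
```

```bash
python3 rd.py
```

```text
15.075 yaw 1.450 Tz 0.094 [0.12 0.49 0.09] [-1.63  0.71  6.67] [593.32 -66.59  99.09] q7 0.33 0.29448922723531723
```

Emit:
{"fn": "move_arm", "kwargs": {
  "plan": [
    [[0, 0, 0], [0, 0, -4], 0]
  ]
}}

```text
clock: 15.2
eef_pos: [593.3, -66.6, 99.1]
tool_rot: [3.14, -0.001, 1.38]
force: [-0.8, 0.3, 7.5]
width: 36.5
gripper_force: 59.4
```

```bash
python3 rd.py
```

```text
15.2 yaw 1.380 Tz 0.126 [0.11 0.44 0.13] [-0.85  0.31  7.48] [593.29 -66.61  99.09] q7 0.28 0.29571181163191795
```

Emit:
{"fn": "move_arm", "kwargs": {
  "plan": [
    [[0, 0, 0], [0, 0, -4], 0]
  ]
}}

```text
clock: 15.32
eef_pos: [593.2, -66.6, 99.1]
tool_rot: [3.14, -0.001, 1.31]
force: [-1.9, 1.1, 8.3]
width: 36.2
gripper_force: 59.5
```

```bash
python3 rd.py
```

```text
15.325 yaw 1.310 Tz 0.122 [0.12 0.45 0.12] [-1.86  1.06  8.33] [593.22 -66.6   99.08] q7 0.23 0.2970150578767061
```

Emit:
{"fn": "move_arm", "kwargs": {
  "plan": [
    [[0, 0, 0], [0, 0, -4], 0]
  ]
}}

```text
clock: 15.45
eef_pos: [593.2, -66.6, 99.1]
tool_rot: [3.141, -0.001, 1.241]
force: [-1.3, 0.7, 7.7]
width: 36.5
gripper_force: 59.5
```

```bash
python3 rd.py
```

```text
15.45 yaw 1.241 Tz 0.103 [0.14 0.52 0.1 ] [-1.31  0.65  7.75] [593.2  -66.6   99.09] q7 0.18 0.2984205633401871
```

Emit:
{"fn": "move_arm", "kwargs": {
  "plan": [
    [[0, 0, 0], [0, 0, -4], 0]
  ]
}}

```text
clock: 15.58
eef_pos: [593.2, -66.6, 99.1]
tool_rot: [3.141, -0.001, 1.171]
force: [-1.4, 0.3, 7.8]
width: 36.4
gripper_force: 59.5
```

```bash
python3 rd.py
```

```text
15.575 yaw 1.171 Tz 0.156 [0.03 0.49 0.16] [-1.44  0.35  7.83] [593.15 -66.55  99.1 ] q7 0.13 0.2999333571642637
```

Emit:
{"fn": "move_arm", "kwargs": {
  "plan": [
    [[0, 0, 0], [0, 0, -4], 0]
  ]
}}

```text
clock: 15.7
eef_pos: [593.1, -66.6, 99.1]
tool_rot: [3.141, -0.001, 1.101]
force: [-1.6, 0.4, 8.1]
width: 36.3
gripper_force: 59.5
```

```bash
python3 rd.py
```

```text
15.7 yaw 1.101 Tz 0.103 [0.15 0.55 0.1 ] [-1.64  0.39  8.09] [593.12 -66.57  99.09] q7 0.08 0.30151491053402424
```

Emit:
{"fn": "move_arm", "kwargs": {
  "plan": [
    [[0, 0, 0], [0, 0, -4], 0]
  ]
}}

```text
clock: 15.82
eef_pos: [593.0, -66.5, 99.1]
tool_rot: [3.141, -0.002, 1.031]
force: [-3.0, 0.4, 8.5]
width: 36.3
gripper_force: 59.5
```

```bash
python3 rd.py
```

```text
15.825 yaw 1.031 Tz 0.120 [0.15 0.67 0.12] [-2.98  0.39  8.54] [593.04 -66.54  99.07] q7 0.02 0.3032243996858597
```

Emit:
{"fn": "move_arm", "kwargs": {
  "plan": [
    [[0, 0, 0], [0, 0, -4], 0]
  ]
}}

```text
clock: 15.95
eef_pos: [593.0, -66.6, 99.1]
tool_rot: [3.141, -0.002, 0.961]
force: [-2.4, 0.6, 8.0]
width: 36.6
gripper_force: 59.5
```

```bash
python3 rd.py
```

```text
15.95 yaw 0.961 Tz 0.138 [0.14 0.63 0.14] [-2.44  0.63  8.02] [593.03 -66.58  99.1 ] q7 -0.03 0.30500471591949463
```

Emit:
{"fn": "move_arm", "kwargs": {
  "plan": [
    [[0, 0, 0], [0, 0, -4], 0]
  ]
}}

```text
clock: 16.08
eef_pos: [593.0, -66.5, 99.1]
tool_rot: [-3.142, -0.002, 0.892]
force: [-2.1, 1.1, 8.4]
width: 36.3
gripper_force: 59.6
```

```bash
python3 rd.py
```

```text
16.075 yaw 0.892 Tz 0.141 [0.15 0.57 0.14] [-2.09  1.12  8.45] [592.99 -66.49  99.07] q7 -0.08 0.280904034152627
```

Emit:
{"fn": "move_arm", "kwargs": {
  "plan": [
    [[0, 0, 0], [0, 0, -4], 0]
  ]
}}

```text
clock: 16.2
eef_pos: [593.0, -66.5, 99.1]
tool_rot: [-3.142, -0.002, 0.822]
force: [-3.5, -0.4, 9.3]
width: 36.4
gripper_force: 59.7
```

```bash
python3 rd.py
```

```text
16.2 yaw 0.822 Tz 0.185 [0.08 0.61 0.19] [-3.46 -0.41  9.34] [592.99 -66.48  99.1 ] q7 -0.13 0.22233492694795132
```

Emit:
{"fn": "move_arm", "kwargs": {
  "plan": [
    [[0, 0, 0], [0, 0, -4], 0]
  ]
}}

```text
clock: 16.32
eef_pos: [593.0, -66.5, 99.1]
tool_rot: [-3.141, -0.002, 0.752]
force: [-2.7, 1.0, 8.5]
width: 36.0
gripper_force: 59.7
```

```bash
python3 rd.py
```

```text
16.325 yaw 0.752 Tz 0.219 [0.21 0.61 0.22] [-2.69  1.05  8.49] [592.97 -66.47  99.1 ] q7 -0.19 0.2563125919550657
```

Emit:
{"fn": "move_arm", "kwargs": {
  "plan": [
    [[0, 0, 0], [0, 0, -4], 0]
  ]
}}

```text
clock: 16.45
eef_pos: [592.9, -66.4, 99.1]
tool_rot: [-3.141, -0.002, 0.682]
force: [-2.2, 1.5, 9.1]
width: 36.7
gripper_force: 59.6
```

```bash
python3 rd.py
```

```text
16.45 yaw 0.682 Tz 0.128 [0.15 0.72 0.13] [-2.23  1.53  9.13] [592.91 -66.45  99.07] q7 -0.24 0.28617977164685726
```

The resistance peaked at about 0.22 N m and then dropped to 0.13, so the clutch has clicked. I'll stop turning and let go.

Emit:
{"fn": "move_arm", "kwargs": {
  "plan": [
    [[0, 0, 0], [0, 0, 0], 1],
    [[0, 0, 0], [0, 0, 0], 1],
    [[0, 0, 0], [0, 0, 0], 1],
    [[0, 0, 0], [0, 0, 0], 1],
    [[0, 0, 0], [0, 0, 0], 1],
    [[0, 0, 30], [0, 0, 0], 1],
    [[0, 0, 50], [0, 0, 0], 1],
    [[0, 0, 50], [0, 0, 0], 1],
    [[-40, -20, 0], [0, 0, 0], 1],
    [[0, 0, 0], [0, 0, 0], 1]
  ]
}}

```text
clock: 17.7
eef_pos: [550.0, -88.8, 228.4]
tool_rot: [-3.141, 0.001, 0.679]
force: [0.8, -0.8, 0.1]
width: 85.2
gripper_force: 0.0
```

```bash
python3 - <<'E'
from h import *
import cv2
cv2.imwrite("pics/w7.png",cams.get_image("wrist"));s=status.read_state();print(s["force"],s["width"],s["eef_pos"])
E
```

```text
[-0.25  0.04  0.1 ] 85.75837279040128 [551.77 -87.41 228.01]
```

View pics/w7.png

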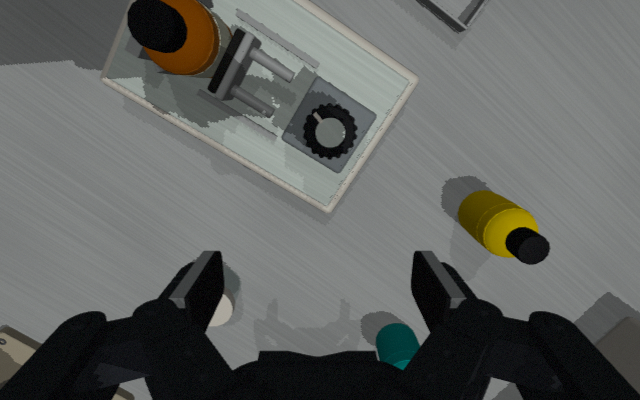

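The bottle (about 180,35) stands upright with the jaw face against it. The gripper is clear and open.

```bash
python3 -c "
from cell import ctrl
print(ctrl.finish_job())"
```

```text
the job is handed in; nothing more can be done
None
```

I stood the amber bottle upright in the mixer, turned the knob until the clutch clicked (resistance peaked at about 0.22 N m, then fell to 0.13), let go, and handed the job in at about 18 s; no verdict came back.

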